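# Tap test of a receiver's oscillator

### The arm

A 6-joint arm with a two-finger parallel gripper is mounted at the origin on the work surface. World frame = base frame: x ahead of the robot, y to its left, z up, the work surface at z = 0. Lengths are in mm, angles in degrees, forces in N, time in s.
With the tool pointing down it reaches from about 300 to 850 mm from the base axis. Payload 4.2 kg.
Tool frame: the origin (TCP) lies at the very end of the fingers, on their centre line; the grasp point (between the pads) lies 19 mm behind it; z points along the fingers, y is the direction in which the jaws open and shut (so a half turn about z gives the same grasp; the last joint's range is limited). The gripper opens to 91 mm and grips with 3 to 60 N. Pads are 32 mm wide; open, the fingers measure 118 mm over their backs; the gripper's body (76 mm by 178 mm) begins 60 mm behind the grasp point.
Start: joints at [71.161, 18.312, 89.639, -0, 72.044, -1.146], TCP at [174.754, 547.818, 213.976] pointing down, gripper open.
Joint ranges: [-177.97, 177.97], [-48.28, 115.42], [12.27, 149.76], [-77.06, 257.06], [2.81, 150.46], [-146.56, 146.56]. Speed limits (degrees/s): [147.25, 147.25, 180, 180, 180, 180].

### API

Orientations are given as [roll, pitch, yaw] about the fixed x, y, z axes, in that order (R = Rz(yaw) Ry(pitch) Rx(roll)).
In Python, from workcell import env gives the robot as it stands. The module is installed in compiled form; this text tells all that it offers.
- The arm moves only by the tool arm_command, never from a script. Its argument "targets" is a list of rows, each a list of 5 numbers: the closure, from 0 (fully open) to 1 (shut), then the shift along the tool's x, y, z each as a share of 50 cm, from -1 to 1, then the turn about the tool's z as a share of pi/4 rad, from -1 to 1. A call has 1 to 8 rows; each row is the pose to reach, as a shift and turn from the pose measured when the call began, along the tool's axes at that moment; what a row does not reach only later rows make up. A row lasts 1/12 s, in which the tool goes at most 41.7 mm and 7.16 degrees, less where a joint would pass 70% of its speed; a pose out of reach is approached as far as the arm can. A call with a number of a shift or a turn outside -1 to 1 is refused whole. A call with a gripper value outside its range is refused whole. The fingers move at their own pace and stop on an object; "squeeze" is the grip in N (left out, the last holds). Time passes only in rows, so rows that repeat a pose let the fingers close. It gives the time, the measured TCP pose, the force and the opening at its end, in the units of the state.
- env.state(): the state, without advancing time (a new reading comes with each control period).
- env.grab_frame(name): name is "scene" or "top"; returns the picture (420x560x3 uint8, red, green, blue); there is no depth.
- env.camera_params(name): a dict with "camera_matrix" (3x3 intrinsics, pixels), "dist_coeffs" ([k1, k2, p1, p2, k3] as OpenCV has them; the pictures are not rectified), "R" (3x3) and "t" (3): a world point X has camera coordinates R X + t. Camera axes: x right, y down, z forward; pixel columns grow to the right and rows downward; lengths in mm; the calibration is good to about 2 mm. A picture is of the moment at which its call begins. camera_params takes no time and is no camera call.
- env.job_done(): hands the job in, once; it reports no verdict.
The state is a dict: "time_s": time; "qpos": joint angles; "qvel": joint speeds; "effort": joint torques, N m; "ee_pos": TCP position; "ee_rot": TCP orientation; "force": force on the tool from outside, world axes, zero at the start; "torque": the same for the moment, N m; "gripper_width": finger opening in mm.
Only numpy, scipy, OpenCV 4.12 (cv2) and the standard library are available. Lean on these libraries where they do the work, as an engineer would, in place of code of your own. Each camera call takes 0.05 s, during which the arm holds its last target.

### The job

The open receiver module drops out now and then, so tap-test its oscillator: with a fingertip touch the black rubber discharge pad on the green earthing box, then press the yellow reset key on the blue test box to clear its fault memory, then tap the top of the brass-coloured oscillator can on the module, and last press the green key to store the result. Do each lightly and let go before the next; the can is delicate and on soft mounts, so a tap that just makes it dip is enough. Pick nothing up, do not shift the module, the test box or anything else, and leave the red and white keys and the bare circuit board alone.

Things in the scene. Friction and masses are not known exactly. Their poses are not given: they have to be found in the camera images.
- pad_top (a point): centre of the top of the discharge pad, a round black dome of soft conductive rubber, 44 mm across, in a brass ring on top of the green earthing box. It gives downwards: starts to move at about 0.6 N, 0.8 N per mm more, stop after 6 mm. Its top stands 49 mm above the bench.
- pad: the same rubber pad (its origin is 12 mm below its top); contact with it is what counts as touching it
- earthbox: green earthing box screwed to the bench, 86 (x) x 70 (y) x 36 mm high, with yellow sockets on its -x side that stick out 5 mm and two steel fixing lugs reaching 46 mm from its centre along y; origin at the centre of its underside. May stand in any of three places in the middle row, which it shares with the spool and the jar.
- testbox: sky-blue test box standing loose on rubber feet, 222 (x) x 146 (y) x 56 mm high, about 1.3 kg; origin at the centre of its underside, x along its length away from the keys. On top: four round push keys 28 mm across at the -x end, in a square: yellow (x -78, y +34 mm), green (-16, +34), red (-16, -34), white (-78, -34); then a black display 104 mm wide and a row of small toggle switches 15 mm high at the +x end. Stands on the left or the right, the module on the other side.
- key_yellow_top (a point): centre of the top of the yellow reset key, 74 mm above the bench when up (18 mm above the test box)
- key_green_top (a point): centre of the top of the green store key, 74 mm above the bench when up
- key_yellow (a joint): travel of the yellow reset key, m: 0 up, 0.008 at its stop; a spring key, it starts to move at about 1 N, then 0.6 N per mm, reaches its hard stop at about 6 N, and switches at 0.003; comes up when released
- key_green (a joint): travel of the green store key, m: the same as the yellow
- key_red (a joint): travel of the red transmit key, m: same spring; to be left alone
- key_white (a joint): travel of the white range key, m: same spring; to be left alone
- module: the receiver module with its cover off: an aluminium tray 233 (x) x 160 (y) mm, 39 mm high, loose on rubber feet, about 1.5 kg, with blue ejectors and coaxial sockets that stick out 16 mm at its -x end; origin at the centre of its underside. In it a green circuit board, and the oscillator can at x +60, y -28 mm.
- board: the bare circuit board in the tray with two tin-plate cans, a finned black heat sink and chips, all below 40 mm above the bench; not to be touched
- osc_top (a point): centre of the top of the oscillator can: a square brass-coloured can, 52 x 52 mm, the tallest thing on the module, its top 64 mm above the bench, 25 mm above everything around it. It stands on four soft black rubber mounts and gives downwards: starts to move at about 0.6 N, 1.1 N per mm more, stop after 6 mm (about 7 N).
- osc: the same oscillator can (its origin is 34 mm below its top, at the middle of its underside)
- spool: bystander, to be left in place: spool of solder wire, 60 mm across, 42 mm high, black flanges; origin at the centre of its underside
- jar: bystander, to be left in place: small clear jar with an orange lid, 52 mm across, 55 mm high; origin at the centre of its underside
- attenuator: bystander, to be left in place: steel coaxial attenuator standing on end, 21 mm across, 56 mm high; origin at the centre of its underside
- sparelid: bystander, to be left in place: spare tin-plate shield lid lying open side up, 94 x 42 x 14 mm; origin at the centre of its underside
- screwdriver: bystander, to be left in place: screwdriver with an orange handle, 170 mm long, lying flat
- cleaner: bystander, to be left in place: small white bottle with a red cap, 40 mm across, 95 mm high; origin at the centre of its underside
- multimeter: bystander, to be left in place: dark hand-held multimeter lying on its back, 150 x 76 mm, 40 mm high at its dial; origin at the centre of its underside
Mind the look-alikes: they are no part of the job. What is meant by the earthbox is not pink, and is the larger of those in its own colour.

How it is judged:
By the outcome, as a careful person would: the job done as asked, in the order asked, and still so for the second after the job is handed in, with the robot touching nothing.
It also fails if it takes over 58 s, if anything falls off the work surface, if the arm or the gripper's body presses on something with over 40 N, if the wrist force passes 120 N, or if a joint passes its speed limit or range.

## Working session

There is one attempt and no reset: what is moved stays moved. The work goes in short steps, Python scripts to look and compute and a tool call to move; the robot and the scene stay as the last step left them, time stands still between calls to the robot, and variables do not carry over. Pictures are saved under pics/ and viewed, and the job is handed in when it is done.

Besides the shell and the picture viewer there is one more tool, called as name(argument=value, ...), one argument or row to a line, values as JSON. arm_command: Moves the arm, as the interface text tells. Shift numbers are shares of 50 cm and turn numbers shares of pi/4 rad, none past 1 either way. Its arguments: {"type":"object","properties":{"targets":{"type":"array"},"squeeze":{"type":"number"}},"required":["targets"]}

```bash
mkdir -p pics; python3 - <<'E'
from workcell import env
import cv2
for n in ("scene","top"):
    cv2.imwrite(f"pics/{n}0.png",env.grab_frame(n)[:,:,::-1])
    print(env.camera_params(n))
print(env.state())
E
```

```text
{'camera_matrix': array([[510.5568743 ,   0.        , 273.94553852],
       [  0.        , 510.5568743 , 216.11681393],
       [  0.        ,   0.        ,   1.        ]]), 'dist_coeffs': array([-0.1134959,  0.       ,  0.       ,  0.       ,  0.       ]), 'R': array([[ 0.83708461,  0.54699975,  0.00898012],
       [ 0.46391611, -0.70104887, -0.54158316],
       [-0.28995035,  0.45751695, -0.84059921]]), 't': array([-475.32758177, -263.12590914, 1493.28718248])}
{'camera_matrix': array([[504.84699884,   0.        , 274.4757703 ],
       [  0.        , 504.84699884, 215.31738406],
       [  0.        ,   0.        ,   1.        ]]), 'dist_coeffs': array([-0.16906666,  0.        ,  0.        ,  0.        ,  0.        ]), 'R': array([[-0.00758041, -0.99995181, -0.00623868],
       [-0.99445491,  0.00819286, -0.10484417],
       [ 0.10489023,  0.00540932, -0.99446909]]), 't': array([  -5.22279983,  597.25376498, 1254.73642801])}
{'time_s': 0.1, 'qpos': array([ 7.11617418e+01,  1.83502977e+01,  8.97005206e+01, -1.59295672e-03,
        7.20443302e+01, -1.14743598e+00]), 'qvel': array([ 0.01412837, -0.15051445, -0.17332041,  0.09575831,  0.04522856,
       -0.05479485]), 'effort': array([ 5.25067790e-04, -4.13328910e+01, -2.32512152e+01,  7.29797711e-02,
        4.22465487e-02, -5.85135490e-05]), 'ee_pos': array([174.60465965, 547.36490121, 213.17362078]), 'ee_rot': array([-1.79904840e+02, -3.91116794e-04,  1.62309670e+02]), 'force': array([-0.16833728,  1.05608868, -0.24925396]), 'torque': array([ 0.0163655 ,  0.00494414, -0.05191474]), 'gripper_width': 91.29495877660875}
```

View pics/scene0.png

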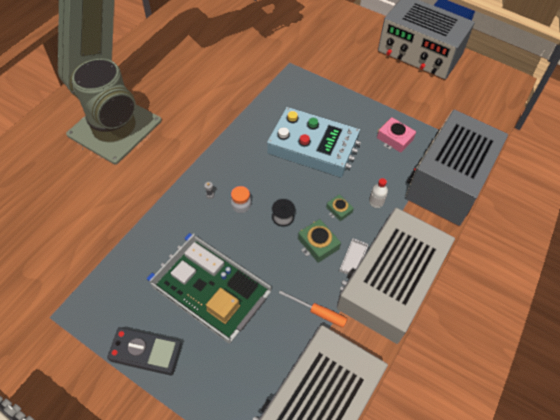

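View pics/top0.png

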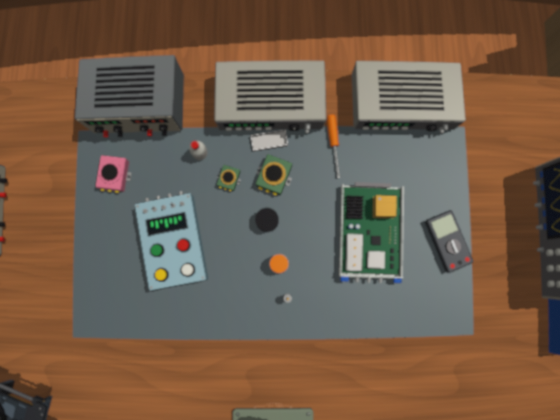

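The overview shows the test box on the left (+y), the module on the right, and the larger green earth box at about (273,174) in the top view. I'll enlarge the top and scene views next.

```bash
python3 - <<'E'
import cv2,numpy as np
t=cv2.imread("pics/top0.png");s=cv2.imread("pics/scene0.png")
def c(i,x,y,w,h,k):
    o=cv2.resize(i[y:y+h,x:x+w],None,fx=k,fy=k,interpolation=cv2.INTER_CUBIC)
    for a in range(x-x%10+10,x+w,10): cv2.putText(o,str(a),((a-x)*k,8),0,.3,(255,255,255),1); cv2.line(o,((a-x)*k,10),((a-x)*k,14),(255,255,255),1)
    for a in range(y-y%10+10,y+h,10): cv2.putText(o,str(a),(0,(a-y)*k),0,.3,(255,255,255),1); cv2.line(o,(20,(a-y)*k),(24,(a-y)*k),(255,255,255),1)
    return o
a=c(t,130,190,80,105,5);b=c(t,330,180,80,105,5);cv2.imwrite("pics/c1.png",np.hstack([a,b]))
a=c(t,210,145,90,60,4);b=c(s,295,190,90,75,4);a=cv2.copyMakeBorder(a,0,60,0,0,0);cv2.imwrite("pics/c2.png",np.hstack([a,b]))
E
```

```text
(no output)
```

View pics/c1.png

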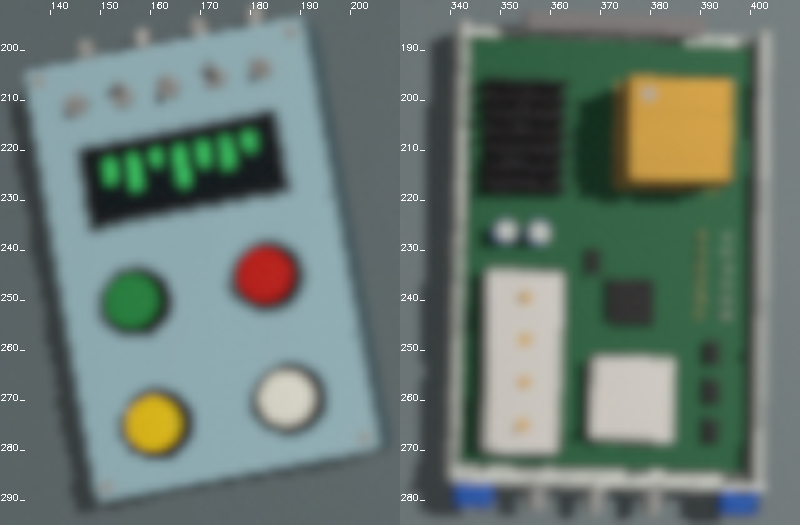

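View pics/c2.png

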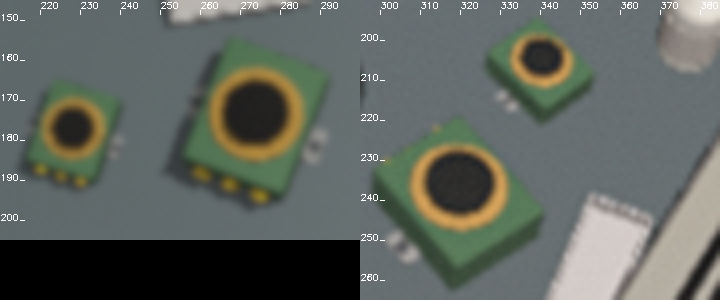

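```bash
cat > h.py <<'E'
from workcell import env
import cv2,numpy as np
def ray(n,p):
    c=env.camera_params(n);u=cv2.undistortPoints(np.array([[p]],float),c["camera_matrix"],c["dist_coeffs"])[0,0]
    return -c["R"].T@c["t"], c["R"].T@np.array([u[0],u[1],1])
def atz(n,p,z):
    o,d=ray(n,p);return o+d*(z-o[2])/d[2]
def proj(n,X):
    c=env.camera_params(n);return cv2.projectPoints(np.array([X],float),cv2.Rodrigues(c["R"])[0],c["t"],c["camera_matrix"],c["dist_coeffs"])[0][0,0]
E
python3 - <<'E'
from h import *
P=dict(yel=((160.4,274.4),74),grn=((156.4,249.6),74),red=((183,244.6),74),wht=((187,269.2),74),osc=((386,205.6),64),pad=((273.4,172.9),49))
s=cv2.imread("pics/scene0.png")
for k,(p,z) in P.items():
    X=atz("top",p,z);print(k,X.round(1),proj("scene",X).round(1))
    q=proj("scene",X);cv2.circle(s,tuple(int(round(v*16)) for v in q),16,(255,0,255),-1,shift=4)
a=cv2.resize(s[95:180,260:365],None,fx=4,fy=4);b=cv2.resize(s[230:315,175:275],None,fx=4,fy=4)
cv2.imwrite("pics/c3.png",np.hstack([a,b[:a.shape[0]]]))
print(atz("scene",(319.4,235.1),49))
E
```

```text
yel [448.7 271.9  74. ] [291.6 114.3]
grn [509.8 282.6  74. ] [312.3 120.9]
red [522.  215.9  74. ] [303.6 137.7]
wht [461.4 205.6  74. ] [282.7 130.8]
osc [ 615.9 -289.7   64. ] [221.  302.2]
pad [703.6  -8.1  49. ] [318.9 233.5]
[706.93338316 -11.31424624  49.        ]
```

View pics/c3.png

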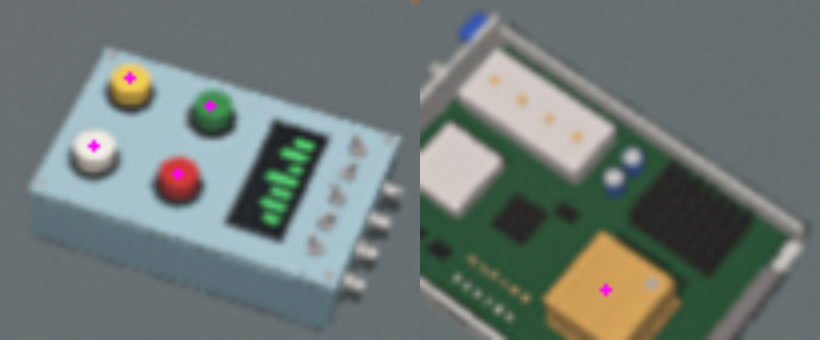

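```bash
cat >> h.py <<'E'
from scipy.spatial.transform import Rotation as Ro
def go(X,yaw=None):
    s=env.state();R=Ro.from_euler("xyz",s["ee_rot"],degrees=True)
    d=R.inv().apply(np.array(X)-s["ee_pos"]);print("t",s["time_s"],"pos",s["ee_pos"].round(1),"rot",s["ee_rot"].round(2),"F",s["force"].round(2),"w",round(s["gripper_width"],1))
    print("share",(d/500).round(4),"rows",np.linalg.norm(d)/41.7)
E
python3 -c "
from h import *
go([705.3,-9.7,160])"
```

```text
t 0.1 pos [174.6 547.4 213.2] rot [-179.9    -0.    162.31] F [-0.17  1.06 -0.25] w 91.3
share [-1.3498 -0.7387  0.1076] rows 18.494577602388595
```

arm_command(
  targets=[
    [1,-0.6,-0.33,0,0],
    [1,-0.6,-0.33,0,0],
    [1,-0.6,-0.33,0,0],
    [1,-0.6,-0.33,0,0],
    [1,-0.6,-0.33,0,0],
    [1,-0.6,-0.33,0,0],
    [1,-0.6,-0.33,0,0],
    [1,-0.6,-0.33,0,0],
  ],
  squeeze=5,
)

```text
time_s: 0.77
ee_pos: [404.7, 303.9, 213.3]
ee_rot: [-179.9, -0.0, 162.3]
force: [1.2, 0.5, -0.1]
gripper_width: 40.8
```

```bash
python3 -c "
from h import *
go([705.3,-9.7,160])"
```

```text
t 0.7667 pos [404.7 303.9 213.3] rot [-1.7989e+02 -2.0000e-02  1.6232e+02] F [ 1.25  0.47 -0.14] w 40.8
share [-0.7634 -0.4148  0.1071] rows 10.495484773960587
```

arm_command(
  targets=[
    [1,-0.76,-0.415,0.05,0],
    [1,-0.76,-0.415,0.05,0],
    [1,-0.76,-0.415,0.05,0],
    [1,-0.76,-0.415,0.05,0],
    [1,-0.76,-0.415,0.05,0],
    [1,-0.76,-0.415,0.05,0],
    [1,-0.76,-0.415,0.05,0],
    [1,-0.76,-0.415,0.05,0],
  ],
)

```text
time_s: 1.43
ee_pos: [634.2, 62.9, 193.8]
ee_rot: [-179.9, -0.1, 162.3]
force: [0.2, 0.9, -0.1]
gripper_width: 0.6
```

```bash
python3 -c "
from h import *
go([705.3,-9.7,100])"
```

```text
t 1.4333 pos [634.2  62.9 193.8] rot [-1.7988e+02 -7.0000e-02  1.6230e+02] F [ 0.17  0.92 -0.07] w 0.6
share [-0.1799 -0.0946  0.1875] rows 3.315754219635033
```

```bash
python3 -c "
from h import *
print(atz('top',(270,131),0),atz('top',(270,120),60),atz('top',(270,108),150))"
```

```text
[8.26966206e+02 4.58556717e-01 0.00000000e+00] [ 8.39359843e+02 -5.14349652e-01  6.00000000e+01] [841.95426729  -1.87376956 150.        ]
```

arm_command(
  targets=[
    [1,-0.18,-0.095,0.09,0],
    [1,-0.18,-0.095,0.09,0],
    [1,-0.18,-0.095,0.09,0],
    [1,-0.18,-0.095,0.13,0],
    [1,-0.18,-0.095,0.16,0],
    [1,-0.18,-0.095,0.18,0],
    [1,-0.18,-0.095,0.18,0],
  ],
)

```text
time_s: 2.02
ee_pos: [703.4, -9.9, 100.4]
ee_rot: [-179.8, -0.4, 162.3]
force: [-1.4, 1.4, -0.1]
gripper_width: 0.6
```

```bash
python3 -c "
from h import *
go([705.3,-9.7,55])
for n in ('scene','top'):
    cv2.imwrite(f'pics/{n}1.png',env.grab_frame(n)[:,:,::-1])
a=cv2.imread('pics/scene1.png')[150:290,230:420];b=cv2.imread('pics/top1.png')[120:260,190:380]
cv2.imwrite('pics/c4.png',cv2.resize(np.hstack([a,b]),None,fx=2.1,fy=2.1,interpolation=2))
"
```

```text
t 2.0167 pos [703.4  -9.9 100.4] rot [-179.78   -0.41  162.29] F [-1.35  1.44 -0.09] w 0.6
share [-0.0041  0.0019  0.0908] rows 1.0902352015227956
```

View pics/c4.png

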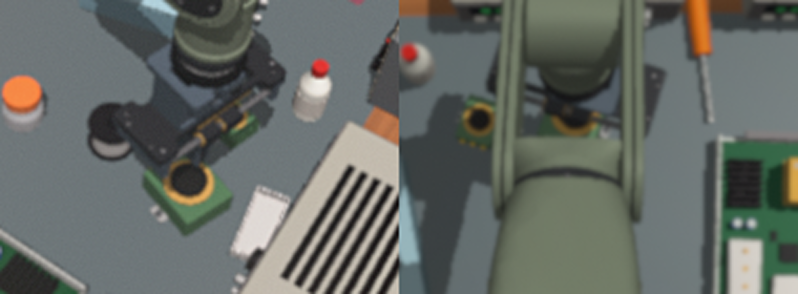

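The gripper is over the pad, and the cleaner and the large instruments are clear of it. Descending to just above.

arm_command(
  targets=[
    [1,-0.004,0.002,0.04,0],
    [1,-0.004,0.002,0.07,0],
    [1,-0.004,0.002,0.088,0],
    [1,-0.004,0.002,0.091,0],
    [1,-0.004,0.002,0.091,0],
  ],
)

```text
time_s: 2.53
ee_pos: [707.5, -9.1, 58.8]
ee_rot: [-179.9, -0.1, 162.3]
force: [0.1, -0.7, 0.3]
gripper_width: 0.3
```

```bash
python3 -c "
from h import *
go([705.3,-9.7,47.3])
a=env.grab_frame('scene')[:,:,::-1][180:270,260:380]
cv2.imwrite('pics/c5.png',cv2.resize(a,None,fx=5,fy=5,interpolation=2))
"
```

```text
t 2.5333 pos [707.5  -9.1  58.8] rot [-1.7988e+02 -6.0000e-02  1.6234e+02] F [ 0.12 -0.72  0.3 ] w 0.3
share [ 0.0038 -0.0024  0.0231] rows 0.2820658237004015
```

View pics/c5.png

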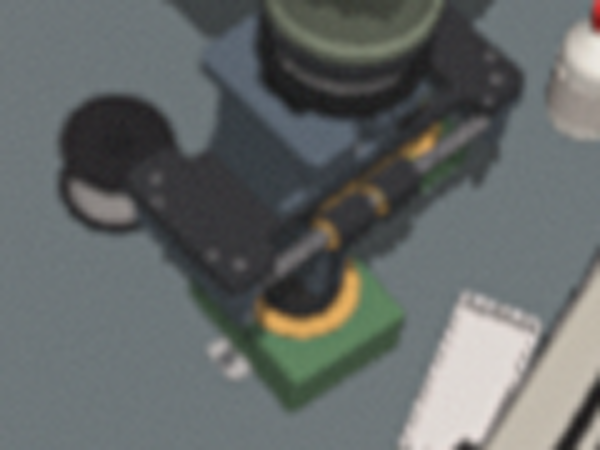

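The finger is over the pad, slightly toward its rear as seen from the scene camera, still about 10 mm above. Next is a gentle descent.

arm_command(
  targets=[
    [1,0.003,-0.002,0.008,0],
    [1,0.003,-0.002,0.014,0],
    [1,0.003,-0.002,0.019,0],
    [1,0.003,-0.002,0.022,0],
    [1,0.003,-0.002,0.023,0],
    [1,0.003,-0.002,0.023,0],
  ],
)

```text
time_s: 3.08
ee_pos: [706.3, -9.7, 48.2]
ee_rot: [-179.9, 0.0, 162.3]
force: [0.2, -0.3, 1.5]
gripper_width: 0.5
```

```bash
python3 -c "
from h import *
go([705.3,-9.7,46.5])
"
```

```text
t 3.0833 pos [706.3  -9.7  48.2] rot [-1.7990e+02  2.0000e-02  1.6234e+02] F [ 0.2  -0.32  1.52] w 0.5
share [ 0.0019 -0.0005  0.0034] rows 0.046540248098287364
```

arm_command(
  targets=[
    [1,0.002,0,0.003,0],
    [1,0.002,0,0.004,0],
    [1,0.002,0,0.004,0],
  ],
)

```text
time_s: 3.33
ee_pos: [706.0, -9.6, 46.6]
ee_rot: [-179.9, 0.1, 162.3]
force: [1.8, -0.3, 1.9]
gripper_width: 0.6
```

arm_command(
  targets=[
    [1,0,0,-0.01,0],
    [1,0,0,-0.05,0],
    [1,0,0,-0.12,0],
    [1,0,0,-0.2,0],
    [1,0,0,-0.25,0],
    [1,0,0,-0.25,0],
  ],
)

```text
time_s: 3.83
ee_pos: [708.8, -9.3, 179.2]
ee_rot: [179.9, 0.8, 162.3]
force: [1.1, -0.3, 0.9]
gripper_width: 0.7
```

```bash
python3 -c "
from h import *
go([448.7,271.9,150])
"
```

```text
t 3.8333 pos [708.8  -9.3 179.2] rot [179.88   0.77 162.34] F [ 1.12 -0.35  0.91] w 0.7
share [0.6669 0.3779 0.0502] rows 9.210827676655041
```

Pad touched at about 2 N and released. Moving to the yellow key.

arm_command(
  targets=[
    [1,0.67,0.38,0,0],
    [1,0.67,0.38,0,0],
    [1,0.67,0.38,0,0],
    [1,0.67,0.38,0,0],
    [1,0.67,0.38,0,0],
    [1,0.67,0.38,0,0],
    [1,0.67,0.38,0,0],
    [1,0.67,0.38,0,0],
  ],
)

```text
time_s: 4.5
ee_pos: [478.4, 237.4, 173.9]
ee_rot: [179.9, 0.7, 162.3]
force: [0.7, 0.5, 0.0]
gripper_width: 0.5
```

```bash
python3 -c "
from h import *
go([448.7,271.9,130])
"
```

```text
t 4.5 pos [478.4 237.4 173.9] rot [179.95   0.66 162.31] F [0.71 0.53 0.04] w 0.5
share [0.0785 0.0476 0.087 ] rows 1.5166852374205106
```

arm_command(
  targets=[
    [1,0.079,0.048,0.03,0],
    [1,0.079,0.048,0.06,0],
    [1,0.079,0.048,0.1,0],
    [1,0.079,0.048,0.14,0],
    [1,0.079,0.048,0.16,0],
    [1,0.079,0.048,0.16,0],
    [1,0.079,0.048,0.16,0],
  ],
)

```text
time_s: 5.08
ee_pos: [448.7, 271.8, 93.2]
ee_rot: [-180.0, 0.6, 162.3]
force: [-0.4, 0.3, 0.5]
gripper_width: 0.7
```

```bash
python3 -c "
from h import *
go([448.7,271.9,76])
a=env.grab_frame('scene')[:,:,::-1][80:190,240:380]
b=env.grab_frame('top')[:,:,::-1][180:290,110:250]
cv2.imwrite('pics/c6.png',cv2.resize(np.hstack([a,b]),None,fx=2.8,fy=2.8,interpolation=2))
"
```

```text
t 5.0833 pos [448.7 271.8  93.2] rot [-179.99    0.61  162.3 ] F [-0.41  0.34  0.52] w 0.7
share [0.0005 0.0001 0.0344] rows 0.41289450995385285
```

View pics/c6.png

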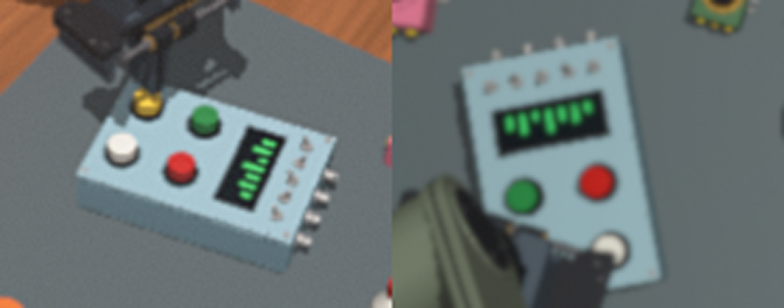

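The finger is right above the yellow key (scene crop about (148,100)). Pressing it now.

arm_command(
  targets=[
    [1,0,0,0.015,0],
    [1,0,0,0.028,0],
    [1,0,0,0.036,0],
    [1,0,0,0.041,0],
    [1,0,0,0.044,0],
    [1,0,0,0.046,0],
    [1,0,0,0.046,0],
  ],
)

```text
time_s: 5.77
ee_pos: [449.8, 272.0, 71.4]
ee_rot: [179.9, 0.7, 162.3]
force: [-2.2, -2.2, 2.8]
gripper_width: 0.5
```

arm_command(
  targets=[
    [1,-0.001,0,0.003,0],
    [1,-0.001,0,0.005,0],
    [1,-0.001,0,0.005,0],
  ],
)

```text
time_s: 6.02
ee_pos: [449.9, 271.9, 69.0]
ee_rot: [179.9, 0.7, 162.3]
force: [-2.6, 0.4, 4.5]
gripper_width: 0.4
```

Travel is about 5 mm at 4.5 N, past the switch point and short of the stop. Releasing straight up.

arm_command(
  targets=[
    [1,0,0,-0.01,0],
    [1,0,0,-0.04,0],
    [1,0,0,-0.1,0],
    [1,0,0,-0.16,0],
    [1,0,0,-0.2,0],
    [1,0,0,-0.2,0],
  ],
)

```text
time_s: 6.52
ee_pos: [451.8, 273.7, 173.8]
ee_rot: [179.5, 1.1, 162.3]
force: [1.4, -0.3, 0.0]
gripper_width: 0.6
```

```bash
python3 -c "
from h import *
go([615.9,-289.7,170])
a=env.grab_frame('scene')[:,:,::-1][80:190,240:380]
b=env.grab_frame('top')[:,:,::-1][180:290,110:250]
cv2.imwrite('pics/c7.png',cv2.resize(np.hstack([a,b]),None,fx=2.8,fy=2.8,interpolation=2))
"
```

```text
t 6.5167 pos [451.8 273.7 173.8] rot [179.47   1.09 162.28] F [ 1.42 -0.33  0.02] w 0.6
share [-0.6554 -0.9736  0.0112] rows 14.072765615442895
```

View pics/c7.png

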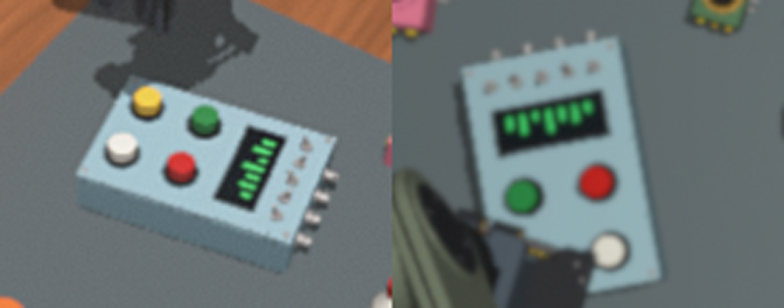

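The yellow key is up again and the box has not moved. Going to the can.

arm_command(
  targets=[
    [1,-0.655,-0.974,0,0],
    [1,-0.655,-0.974,0,0],
    [1,-0.655,-0.974,0,0],
    [1,-0.655,-0.974,0,0],
    [1,-0.655,-0.974,0,0],
    [1,-0.655,-0.974,0,0],
    [1,-0.655,-0.974,0,0],
    [1,-0.655,-0.974,0,0],
  ],
)

```text
time_s: 7.28
ee_pos: [541.4, -50.0, 169.2]
ee_rot: [179.9, 0.6, 162.3]
force: [0.6, 1.0, 0.1]
gripper_width: 0.2
```

```bash
python3 -c "
from h import *
go([615.9,-289.7,170])"
```

```text
t 7.2833 pos [541.4 -50.  169.2] rot [179.87   0.6  162.27] F [0.62 1.03 0.08] w 0.2
share [-2.880e-01 -4.113e-01  4.000e-04] rows 6.020583945803354
```

arm_command(
  targets=[
    [1,-0.288,-0.411,0,0],
    [1,-0.288,-0.411,0,0],
    [1,-0.288,-0.411,0,0],
    [1,-0.288,-0.411,0,0],
    [1,-0.288,-0.411,0,0],
    [1,-0.288,-0.411,0,0],
    [1,-0.288,-0.411,0,0],
    [1,-0.288,-0.411,0,0],
  ],
)

```text
time_s: 7.95
ee_pos: [615.3, -291.6, 167.2]
ee_rot: [179.8, 0.4, 162.1]
force: [-0.2, 1.0, -0.6]
gripper_width: 0.7
```

```bash
python3 -c "
from h import *
go([615.9,-289.7,75])"
```

```text
t 7.95 pos [ 615.3 -291.6  167.2] rot [179.85   0.38 162.08] F [-0.18  1.02 -0.58] w 0.7
share [0.0012 0.0035 0.1843] rows 2.2104720786419745
```

arm_command(
  targets=[
    [1,0,0.003,0.06,0],
    [1,0,0.003,0.11,0],
    [1,0,0.003,0.15,0],
    [1,0,0.003,0.172,0],
    [1,0,0.003,0.176,0],
    [1,0,0.003,0.176,0],
    [1,0,0.003,0.176,0],
  ],
)

```text
time_s: 8.53
ee_pos: [617.1, -289.9, 80.4]
ee_rot: [179.9, 0.5, 162.1]
force: [0.4, 0.2, 0.3]
gripper_width: 0.1
```

```bash
python3 -c "
from h import *
go([615.9,-289.7,62.2])
a=env.grab_frame('scene')[:,:,::-1][220:350,140:310]
b=env.grab_frame('top')[:,:,::-1][160:290,310:480]
cv2.imwrite('pics/c8.png',cv2.resize(np.hstack([a,b]),None,fx=2.3,fy=2.3,interpolation=2))
"
```

```text
t 8.5333 pos [ 617.1 -289.9   80.4] rot [179.86   0.49 162.12] F [0.43 0.2  0.29] w 0.1
share [ 0.0026 -0.0004  0.0363] rows 0.4364901204064902
```

View pics/c8.png

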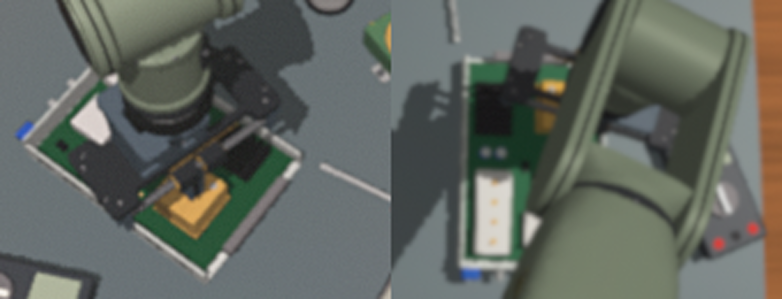

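The finger is centred over the brass can (scene crop about (195,190)), 16 mm above it. Slow descent next.

arm_command(
  targets=[
    [1,0.002,0,0.012,0],
    [1,0.002,0,0.02,0],
    [1,0.002,0,0.026,0],
    [1,0.002,0,0.03,0],
    [1,0.002,0,0.033,0],
    [1,0.002,0,0.034,0],
    [1,0.002,0,0.034,0],
  ],
)

```text
time_s: 9.22
ee_pos: [616.3, -290.0, 63.8]
ee_rot: [179.9, 0.5, 162.1]
force: [-1.5, 1.4, 0.7]
gripper_width: 0.3
```

arm_command(
  targets=[
    [1,0,0,0.002,0],
    [1,0,0,0.004,0],
    [1,0,0,0.005,0],
    [1,0,0,0.005,0],
  ],
)

```text
time_s: 9.55
ee_pos: [616.3, -290.0, 61.6]
ee_rot: [179.9, 0.5, 162.1]
force: [-1.3, 0.7, 3.1]
gripper_width: 0.7
```

The can dipped about 2.3 mm at 3.1 N. Releasing it.

arm_command(
  targets=[
    [1,0,0,-0.008,0],
    [1,0,0,-0.03,0],
    [1,0,0,-0.08,0],
    [1,0,0,-0.14,0],
    [1,0,0,-0.2,0],
    [1,0,0,-0.22,0],
    [1,0,0,-0.22,0],
  ],
)

```text
time_s: 10.13
ee_pos: [617.1, -290.8, 175.9]
ee_rot: [179.9, 1.0, 162.1]
force: [-0.0, 0.3, 0.7]
gripper_width: 0.3
```

```bash
python3 -c "
from h import *
go([509.8,282.6,170])"
```

```text
t 10.1333 pos [ 617.1 -290.8  175.9] rot [179.94   0.98 162.1 ] F [-0.04  0.26  0.66] w 0.3
share [0.5568 1.0254 0.0034] rows 13.990452405030096
```

arm_command(
  targets=[
    [1,0.54,1,0,0],
    [1,0.54,1,0,0],
    [1,0.54,1,0,0],
    [1,0.54,1,0,0],
    [1,0.54,1,0,0],
    [1,0.54,1,0,0],
    [1,0.54,1,0,0],
    [1,0.54,1,0,0],
  ],
)

```text
time_s: 10.8
ee_pos: [553.9, 39.8, 169.9]
ee_rot: [180.0, 0.8, 162.1]
force: [0.5, -1.0, -0.6]
gripper_width: 0.4
```

```bash
python3 -c "
from h import *
go([509.8,282.6,170])"
```

```text
t 10.8 pos [553.9  39.8 169.9] rot [180.     0.8  162.08] F [ 0.55 -0.97 -0.58] w 0.4
share [ 0.2333  0.435  -0.0034] rows 5.918264934012727
```

arm_command(
  targets=[
    [1,0.233,0.435,0,0],
    [1,0.233,0.435,0,0],
    [1,0.233,0.435,0,0],
    [1,0.233,0.435,0,0],
    [1,0.233,0.435,0,0],
    [1,0.233,0.435,0,0],
    [1,0.233,0.435,0,0],
    [1,0.233,0.435,0,0],
  ],
)

```text
time_s: 11.47
ee_pos: [508.4, 283.9, 166.2]
ee_rot: [-179.8, 0.7, 162.3]
force: [-0.7, -0.7, 0.6]
gripper_width: 0.3
```

```bash
python3 -c "
from h import *
go([509.8,282.6,90])
a=env.grab_frame('scene')[:,:,::-1][220:350,140:310]
b=env.grab_frame('top')[:,:,::-1][160:290,310:480]
cv2.imwrite('pics/c9.png',cv2.resize(np.hstack([a,b]),None,fx=2.3,fy=2.3,interpolation=2))
"
```

```text
t 11.4667 pos [508.4 283.9 166.2] rot [-179.84    0.67  162.31] F [-0.67 -0.66  0.6 ] w 0.3
share [-0.0018 -0.0013  0.1525] rows 1.828850845788678
```

View pics/c9.png

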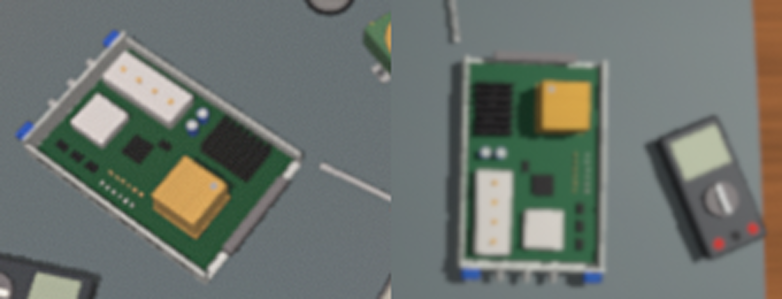

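The module and can are where they were. Descending over the green key.

arm_command(
  targets=[
    [1,-0.002,-0.001,0.05,0],
    [1,-0.002,-0.001,0.1,0],
    [1,-0.002,-0.001,0.13,0],
    [1,-0.002,-0.001,0.145,0],
    [1,-0.002,-0.001,0.15,0],
    [1,-0.002,-0.001,0.15,0],
    [1,-0.002,-0.001,0.15,0],
  ],
)

```text
time_s: 12.15
ee_pos: [511.8, 280.1, 92.8]
ee_rot: [-179.9, 0.8, 162.0]
force: [0.2, 0.3, 0.5]
gripper_width: 0.3
```

```bash
python3 -c "
from h import *
go([509.8,282.6,70])
a=env.grab_frame('scene')[:,:,::-1][80:190,240:380]
cv2.imwrite('pics/c10.png',cv2.resize(a,None,fx=4,fy=4,interpolation=2))
"
```

```text
t 12.15 pos [511.8 280.1  92.8] rot [-179.93    0.78  162.04] F [0.17 0.25 0.53] w 0.3
share [0.0059 0.0037 0.0456] rows 0.5530536796990524
```

View pics/c10.png

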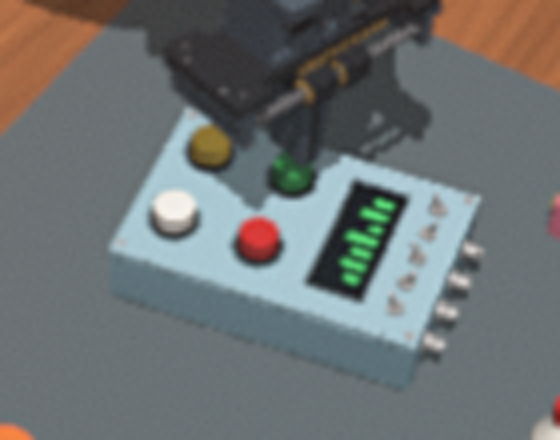

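The finger is above the green key (crop about (292,165)). I'll correct the 3 mm offset and press.

arm_command(
  targets=[
    [1,0.005,0.004,0.01,0],
    [1,0.005,0.004,0.022,0],
    [1,0.005,0.004,0.032,0],
    [1,0.005,0.004,0.038,0],
    [1,0.005,0.004,0.043,0],
    [1,0.005,0.004,0.047,0],
    [1,0.005,0.004,0.048,0],
    [1,0.005,0.004,0.048,0],
  ],
)

```text
time_s: 12.87
ee_pos: [510.0, 282.9, 69.2]
ee_rot: [-179.9, 0.8, 162.1]
force: [-3.3, 0.6, 4.1]
gripper_width: 0.7
```

Travel is about 5 mm at 4.1 N, so the green key has switched. Releasing.

arm_command(
  targets=[
    [1,0,0,-0.01,0],
    [1,0,0,-0.04,0],
    [1,0,0,-0.1,0],
    [1,0,0,-0.16,0],
    [1,0,0,-0.22,0],
    [1,0,0,-0.24,0],
    [1,0,0,-0.24,0],
    [1,0,0,-0.24,0],
  ],
)

```text
time_s: 13.53
ee_pos: [508.4, 283.3, 188.7]
ee_rot: [-179.9, 0.8, 162.1]
force: [-0.2, -1.3, -0.9]
gripper_width: 0.6
```

```bash
python3 -c "
from h import *
go([509.8,282.6,170])
for n in ('scene','top'): cv2.imwrite(f'pics/{n}F.png',env.grab_frame(n)[:,:,::-1])
a=cv2.imread('pics/sceneF.png');b=cv2.imread('pics/scene0.png')
cv2.imwrite('pics/F.png',cv2.resize(np.vstack([a[90:350,60:460]]),None,fx=2,fy=2,interpolation=2))
from h import env
"
```

```text
t 13.5333 pos [508.4 283.3 188.7] rot [-179.92    0.77  162.05] F [-0.17 -1.3  -0.88] w 0.6
share [-0.0027 -0.0004  0.0374] rows 0.45010311322122964
```

View pics/F.png

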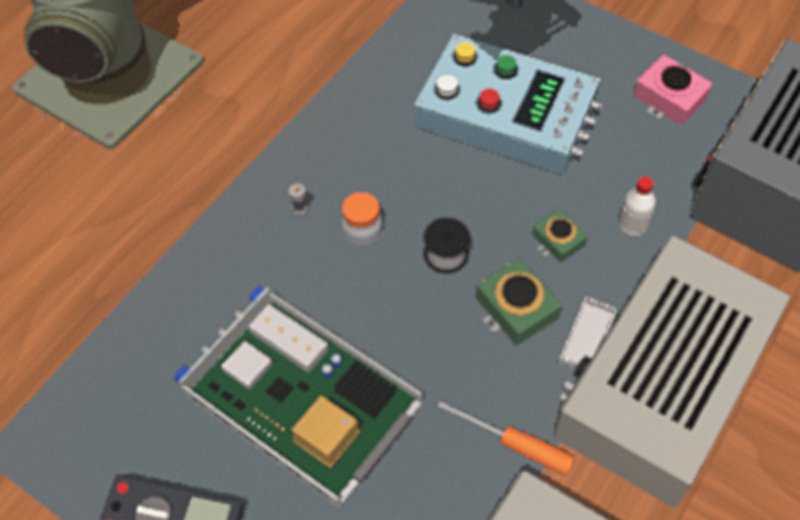

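```bash
python3 -c "
import cv2,numpy as np
for n in ('scene','top'):
    a=cv2.absdiff(cv2.imread(f'pics/{n}F.png'),cv2.imread(f'pics/{n}0.png'));cv2.imwrite(f'pics/d{n}.png',np.clip(a.astype(int)*3,0,255))
a=np.hstack([cv2.imread('pics/dscene.png'),cv2.imread('pics/dtop.png')]);cv2.imwrite('pics/d.png',cv2.resize(a,(800,300)))"
```

```text
[ WARN:0@0.100] global loadsave.cpp:1063 imwrite_ Unsupported depth image for selected encoder is fallbacked to CV_8U.
```

View pics/d.png

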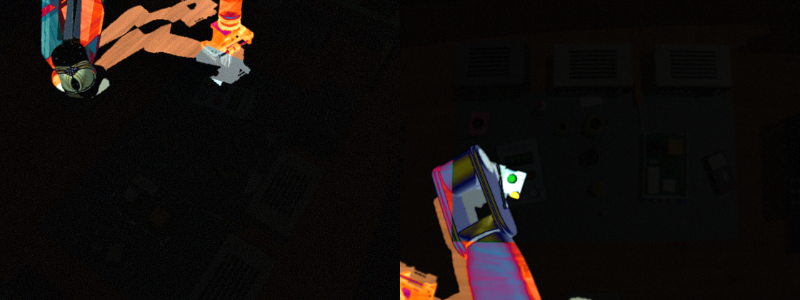

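The difference images show only the arm and its shadow changed, so no object moved and all keys are up. Handing in.

```bash
python3 -c "
from workcell import env
print(env.job_done())"
```

```text
the job is handed in; nothing more can be done
None
```

I did all four steps in the order you asked, using the closed fingertips, and lifted clear after each one. The job is handed in, with the arm finished at 13.5 s of the 58 s allowed.

| Step | Contact | Force |
|---|---|---|
| Discharge pad on the earthing box | pressed about 2 mm | about 2 N |
| Yellow reset key | about 5 mm travel (switches at 3 mm, stop at 8 mm) | 4.5 N |
| Oscillator can | dipped about 2.4 mm (stop at 6 mm) | 3.1 N |
| Green store key | about 5 mm travel | 4.1 N |

**Last checks:** The final pictures compared with the first ones show only the arm and its shadow changed. The keys are up, nothing visible has moved, and the gripper is 189 mm above the bench, touching nothing.

**Limits of the checks:**
- I worked out key travel from the fingertip height and the wrist force, because the joints themselves can't be read. The force reading wanders by about 1 N.
- Sideways readings of 2–3 N showed up during the key presses, but the test box did not shift.
- The two cameras disagreed by about 5 mm on the pad centre, so I used the average. That kept the fingertip on the 44 mm pad.
- The tool tilted by up to about 1° during the moves, with no visible effect.

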